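# Index a swivel phone stand one stop round

### The job

The phone stand on the desk is held in its stop by a spring index pin. Press its lever to draw the pin, turn the stand by exactly one stop towards the side where the reading glasses lie (left or right), and let the pin drop fully home in that next hole, so that the stand is locked again and the lever is back up. Keep off the phone and leave the glasses and everything else on the desk where it is.

Things in the scene. Friction and masses are not known exactly. Their poses are not given: they have to be found in the camera images.
- stand: fixed round base of the swivel phone stand, 192 mm across, on the desk; its origin is on the swivel axis at the desk top, z up. Its own -x points to its front, roughly at the robot. Above it turns a grey platter that carries a leaning phone and, in front under the screen, the lever and the pin.
- plate (a point): middle of the index plate, the fixed aluminium disc on the base; on the swivel axis at its top face, 22 mm above the desk, axes as stand. Five equal holes 11 mm wide along the arc lie on a circle of 75 mm radius, at -60, -30, 0, 30 and 60 degrees from the front; the 8 mm pin starts in the middle one. The stops are 30 degrees (0.524 rad) apart.
- swivel (a joint): angle of the platter, rad: 0 at the start; grows as the lever swings to the robot's left (clockwise from above). Stops at -1.047, -0.524, 0, 0.524 and 1.047, each with about 0.02 of play when the pin is home; ends at -1.15 and 1.15. It has a little friction and stays where it is left.
- lever (a joint): angle of the spring lever, rad: 0 = up at rest, pin fully home (8 mm deep); 0.40 = pressed down to its stop. It lifts the pin 28 mm per rad: clear of the plate above about 0.29. Let go between two holes, the pin rides on the plate and the lever stays at 0.24 to 0.28; pushed on round, it springs back to 0 as the pin drops into the next hole.
- pad (a point): centre of the upper face of the lever's black thumb pad, 148 mm out from the swivel axis, 62 mm above the desk at rest. Axes of the lever: -x outward, y across. The pad is a trough open at the top and both ends: floor 36 mm long (radially), 46 mm wide between upright cheeks 5 mm thick and 20 mm high. It leans up outward by 0.2 rad at rest, down outward by 0.2 rad when pressed.
- lever_hinge (a point): the lever's hinge pin, 103 mm out from the swivel axis and 50 mm above the desk; turns with the platter. Pressing the pad's centre takes about 5 N at first, 9 N at full stroke (pad 17 mm down). With the pin riding on the plate the pad lies 10 to 13 mm below rest and pushing a cheek sideways takes about 2 N; with the pin home the stand is locked and a cheek gives only the small play.
- phone: phone 147 x 71 x 8 mm, fixed upright (leaning back) on the platter over the swivel axis, from 43 to 186 mm above the desk; not to be touched. Origin at the centre of its back.
- spectacles: pair of dark red reading glasses with open arms, 141 x 142 x 42 mm, lying near the front of the desk, either left of the stand (y about 0.5) or right of it (y about 0). Their side tells which way to turn. Origin under their middle.
- earbud_case: small white rounded case, 22 x 56 x 41 mm, origin under its middle; it stands at the opposite side to the glasses. Leave it alone.
- tape_measure: grey tape measure 58 x 75 x 27 mm, a bystander at the right; origin under its middle.
- glue_stick: upright glue stick, 25 mm across, 85 mm high, a bystander at the left, before the drawer box; origin under its middle.

How it is judged (in metres and radians):
On the way, in this order (a step that is already met when the one before it is completed fails the run):
1. the pin is drawn out of its hole with the lever (value of joint lever above 0.22 rad), for 0.05 s.
2. the stand is turned away from its hole towards the glasses' side (((world y of spectacles above 0.2 m and value of joint swivel above 0.15 rad) or (world y of spectacles below 0.2 m and value of joint swivel below -0.15 rad))), for 0.05 s.
At the end, for the whole second after the job is handed in: The stand is at the next stop on the glasses' side (swivel within 0.045 rad of 0.524 if the glasses are left, of -0.524 if they are right), the lever is back up (below 0.05 rad, pin fully home) and the stand is at rest; the glasses, earbud case, tape measure and glue stick are where they stood (((world y of spectacles above 0.2 m and value of joint swivel between 0.4786 and 0.5686 rad) or (world y of spectacles below 0.2 m and value of joint swivel between -0.5686 and -0.4786 rad)) and value of joint lever below 0.05 rad and velocity of joint swivel between -0.05 and 0.05 rad/s); the robot touches nothing.
It fails at once if the spectacles is moved by more than 3 cm (distance of spectacles from where it was at the start of the episode above 0.03 m).
It fails at once if the earbud case is moved by more than 3 cm (distance of earbud_case from where it was at the start of the episode above 0.03 m).
It fails at once if the tape measure is moved by more than 3 cm (distance of tape_measure from where it was at the start of the episode above 0.03 m).
It fails at once if the glue stick is moved by more than 3 cm (distance of glue_stick from where it was at the start of the episode above 0.03 m).
It fails at once if the robot presses on the phone (contact force between any of the fingers, the arm and phone above 2 N).
It also fails if it takes over 40 s, if anything falls off the work surface, if the arm or the gripper's body presses on something with over 40 N, if the wrist force passes 120 N, or if a joint passes its speed limit or range.

### The arm

A 6-joint arm with a two-finger parallel gripper is mounted at the origin on a cart in front of the work surface, level with it; the furniture and walls round the work are solid. World frame = base frame: x ahead of the robot, y to its left, z up, the work surface at z = 0. Lengths are in mm, angles in rad, forces in N, time in s.
With the tool pointing down it reaches from about 400 to 825 mm from the base axis. Payload 7 kg.
Tool frame: the origin (TCP) lies at the very end of the fingers, on their centre line; the grasp point (between the pads) lies 19 mm behind it; z points along the fingers, y is the line along which they close (so a half turn about z gives the same grasp; the last joint's range is limited). The gripper opens to 88 mm and grips with 3 to 60 N. Pads are 19 mm wide; open, the fingers measure 130 mm over their backs; the gripper's body (78 mm by 193 mm) begins 47 mm behind the grasp point.
Start: joints at [1.436, 0.359, 0.012, 0, -1.224, -0.288], TCP at [276.969, 615.535, 226.561] pointing down, gripper open.
Joint ranges: [-3.07, 3.07], [-1.43, 2.12], [-1.02, 1.25], [-3.03, 1.67], [-3.05, -0], [-3.03, 3.03]. Speed limits (rad/s): [2.39, 2.39, 3.01, 3.14, 3.14, 3.14].

### API

Orientations are given as a unit quaternion [x, y, z, w].
In Python, from plant import bot gives the robot as it stands. Calls block until the motion is done:
- bot.move_ptp(position, orientation): joint-space move of the TCP to a pose.
- bot.line_to(position, velocity=150, ori=None): straight line of the TCP; ori=None keeps the orientation; velocity is the mean speed in mm/s.
- bot.move_joints(angles): joint-space move.
- bot.move_gripper(opening, force=None): finger opening in mm; force is the grip in N (None keeps the last); returns when the fingers have stopped.
- bot.pause(seconds).
- bot.solve_ik(position, orientation): joint angles nearest the present ones, or None.
- bot.read_state(): the state.
- bot.camera(name): name is "scene" or "top"; returns the picture (480x640x3 uint8, red, green, blue); there is no depth.
- bot.get_calibration(name): a dict with "fx", "fy", "cx", "cy" (pixels), "distortion" ([k1, k2, p1, p2, k3] as OpenCV has them; the pictures are not rectified), "view" (4x4, takes a point from world to camera coordinates). Camera axes: x right, y up, looking along -z (the intrinsics and any distortion apply to the point x, -y, -z); pixel columns grow to the right and rows downward; lengths in mm; the calibration is good to about 2 mm. A picture is of the moment at which its call begins. get_calibration takes no time and is no camera call.
A pose or a line that the arm cannot do raises bot.Unreachable and nothing moves.
- bot.close_job(): hands the job in; it is judged then, once.
The state is a dict: "t": time; "joint_pos": joint angles; "qvel": joint speeds; "tau": joint torques, N m; "tcp_pos": TCP position; "eef_rot": TCP orientation; "contact_force": force on the tool from outside, world axes, zero at the start; "moment": the same for the moment, N m; "width": finger opening in mm; "finger_force": force on a finger pad.
Only numpy, scipy, OpenCV 4.12 (cv2) and the standard library are available. Lean on these libraries where they do the work, as an engineer would, in place of code of your own. Each camera call takes 0.05 s, during which the arm holds its last target. There are 200 camera calls.

## Working session

There is one attempt and no reset: what is moved stays moved. The work goes in short steps, each a Python script; the robot and the scene stay as the last script left them, time stands still between calls to the robot, and variables do not carry over. Pictures are saved under pics/ and viewed, at most 10 in all, crops included, and the job is handed in when it is done.

```bash
mkdir -p pics; python3 - <<'E'
from plant import bot
import cv2,numpy as np
for n in("scene","top"):
    cv2.imwrite(f"pics/{n}0.png",bot.camera(n)[:,:,::-1]); c=bot.get_calibration(n); print(n,{k:np.round(v,3).tolist() for k,v in c.items()})
s=bot.read_state();print(s["t"],s["eef_rot"],s["contact_force"],s["width"])
E
```

```text
scene {'fx': 621.7, 'fy': 621.7, 'cx': 320.099, 'cy': 238.02, 'distortion': [-0.161, 0.0, 0.0, 0.0, 0.0], 'view': [[-0.598, -0.801, -0.022, 485.49], [0.382, -0.309, 0.871, -200.685], [-0.705, 0.513, 0.49, -1109.153], [0.0, 0.0, 0.0, 1.0]]}
top {'fx': 618.768, 'fy': 618.768, 'cx': 315.415, 'cy': 232.85, 'distortion': [-0.209, 0.0, 0.0, 0.0, 0.0], 'view': [[0.001, -1.0, 0.01, 205.117], [0.986, 0.002, 0.165, -488.413], [-0.165, 0.01, 0.986, -1465.9], [0.0, 0.0, 0.0, 1.0]]}
0.1 [ 9.77733640e-01 -2.09848468e-01 -8.47033580e-05  7.35858827e-04] [ 0.6635077  -0.88139941 -0.23780135] 87.43895136073272
```

View pics/scene0.png

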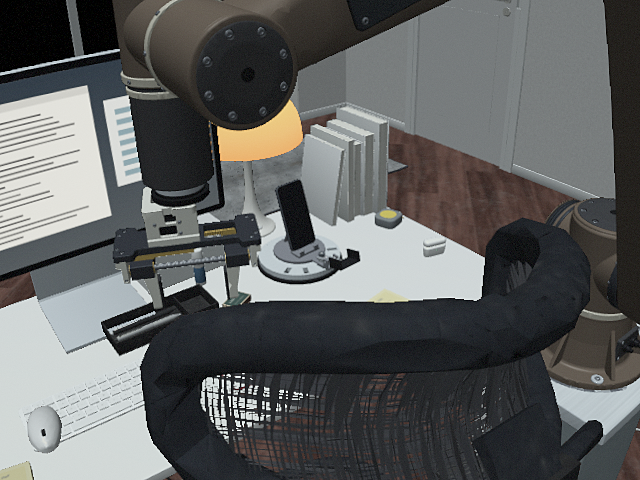

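View pics/top0.png

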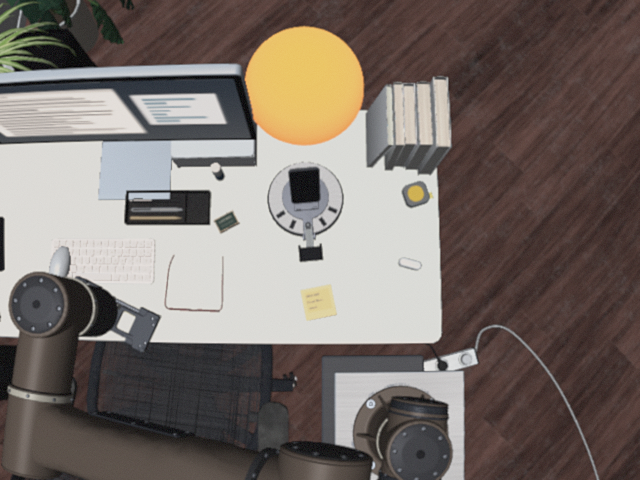

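The glasses (about 195,285 in the top view) lie left, so the stand turns left (swivel +0.524). The stand is at about (305,199) and the lever pad at (311,254). Next I'll zoom in and measure both.

```bash
cat > h.py <<'E'
import cv2,numpy as np
from plant import bot
def ray(n,uv,z):
    c=bot.get_calibration(n);K=np.array([[c["fx"],0,c["cx"]],[0,c["fy"],c["cy"]],[0,0,1]])
    p=cv2.undistortPoints(np.array(uv,float).reshape(-1,1,2),K,np.array(c["distortion"]))[:,0]
    V=np.array(c["view"]);R=V[:3,:3];o=-R.T@V[:3,3]
    d=np.c_[p[:,0],-p[:,1],-np.ones(len(p))]@R
    return o+d*((z-o[2])/d[:,2])[:,None]
E
python3 - <<'E'
from h import *
im=cv2.imread("pics/top0.png")
g=cv2.cvtColor(im,cv2.COLOR_BGR2GRAY)
x0,y0=255,155
sub=g[y0:275,x0:355]
m=((g<70)*255).astype(np.uint8);m[:,:295]=0;m[:,330:]=0;m[:240]=0;m[270:]=0
n,l,s,c=cv2.connectedComponentsWithStats(m)
i=1+np.argmax(s[1:,4]);print("pad",s[i],c[i],ray("top",[c[i]],66),ray("top",[c[i]],62))
# base silhouette vs white desk, on each row left/right; fit circle on desk-ish plane
m2=((g<205)*255).astype(np.uint8)
cv2.imwrite("pics/crop.png",np.hstack([cv2.resize(im[y0:275,x0:355],None,fx=5,fy=5,interpolation=cv2.INTER_CUBIC)]))
print(ray("top",[[305,199]],20), ray("top",[[223,285],[195,310],[245,60]],[0]))
E
```

```text
pad [299 245  23  16 267] [310.30337079 253.44569288] [[434.0461032  218.17584602  66.        ]] [[434.57774866 218.17026104  62.        ]]
[[576.73192915 231.58148205  20.        ]] [[363.38129333 434.02483672   0.        ]
 [300.89442634 502.68646113   0.        ]
 [962.53861843 393.84386546   0.        ]]
```

View pics/crop.png

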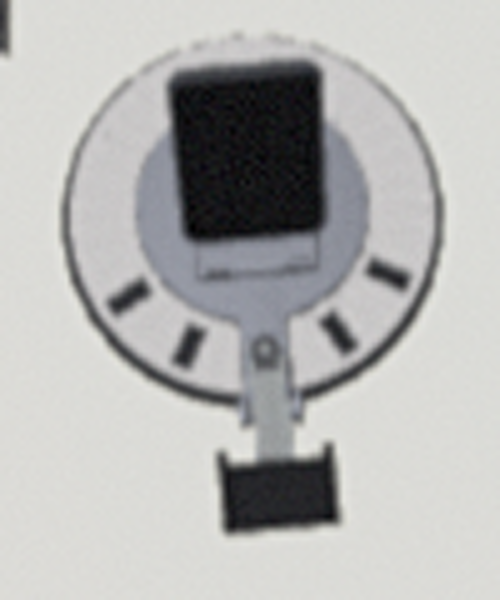

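The crop shows the four open holes at crop pixels (130,298), (190,347), (339,334) and (388,276). The pad trough is at about (280,495), with its cheeks left and right. I'll fit the holes to the known 75 mm circle.

```bash
python3 - <<'E'
from h import *
from scipy.spatial.transform import Rotation as Ro
g=cv2.cvtColor(cv2.imread("pics/top0.png"),cv2.COLOR_BGR2GRAY)
P=[]
for u,v in[(130,298),(190,347),(339,334),(388,276)]:
    x,y=255+u//5,155+v//5; w=np.clip(170-g[y-5:y+6,x-5:x+6].astype(float),0,None)
    Y,X=np.mgrid[y-5:y+6,x-5:x+6]; near=np.hypot(X-x,Y-y)<5.2; w*=near
    P.append([(w*X).sum()/w.sum(),(w*Y).sum()/w.sum()])
P=np.array(P);print(P)
W=ray("top",P,22)[:,:2]
a=np.radians([60,30,-30,-60])       # + = robot left
M=75*np.c_[-np.cos(a),np.sin(a)]
H=(M-M.mean(0)).T@(W-W.mean(0));U,S,Vt=np.linalg.svd(H);R=Vt.T@U.T
t=W.mean(0)-R@M.mean(0);print("centre",t,"yaw",np.arctan2(R[1,0],R[0,0]),np.linalg.det(R));print(W-(M@R.T+t))
f=R@[-1,0];print("pad pred",t+148*f)
print("outer radius chk",[np.hypot(*(ray("top",[p],z)[0,:2]-t)) for p,z in(((267.3,198),20),((343.5,197),20),((299,235),0))])
# IK feasibility
for k in(0,np.pi):
  for ang in(0,.3,.56):
    th=np.arctan2(R[1,0],R[0,0])-ang; out=np.array([-np.cos(th),-np.sin(th)])
    q=Ro.from_matrix(np.c_[np.r_[out,0],np.cross(np.array([0,0,-1.]),np.r_[out,0])*1,[0,0,-1]][:,[0,1,2]])
    # tool y = out (or -out), z down
    y=np.r_[out,0]*(1 if k==0 else -1);z=np.array([0,0,-1.]);x=np.cross(y,z)
    q=Ro.from_matrix(np.c_[x,y,z]).as_quat()
    p=np.r_[t+out*(148+54),60]
    s=bot.solve_ik(p,q);print(k,ang,p.round(),None if s is None else np.round(s,2))
E
```

```text
[[280.383198   213.95128045]
 [292.29264617 223.90415913]
 [322.25751073 221.22777437]
 [332.20487957 209.50109478]]
centre [581.40774455 231.59153486] yaw 0.09052551303058187 1.0000000000000002
[[ 0.08102157 -0.52770648]
 [-0.03626789 -0.37026473]
 [ 0.07111415  0.37255959]
 [-0.11586784  0.52541162]]
pad pred [434.0137508  218.21205027]
outer radius chk [np.float64(93.9612590996555), np.float64(95.94631810087462), np.float64(93.40043257799549)]
0 0 [380. 213.  60.] [ 0.97  0.16 -0.72  0.   -0.7  -0.88]
0 0.3 [384. 274.  60.] [ 1.04  0.21 -0.64  0.   -0.72 -1.25]
0 0.56 [401. 323.  60.] [ 1.06  0.27 -0.55  0.   -0.75 -1.53]
3.141592653589793 0 [380. 213.  60.] [ 0.97  0.16 -0.72  0.   -0.7   2.27]
3.141592653589793 0.3 [384. 274.  60.] [ 1.04  0.21 -0.64  0.   -0.72  1.89]
3.141592653589793 0.56 [401. 323.  60.] [ 1.06  0.27 -0.55  0.   -0.75  1.61]
```

The hole fit agrees to 0.5 mm, the predicted pad (434.0, 218.2) matches the pad blob (434, 218), and the radii check out. My plan is to put one open finger in the trough, with the other finger and the gripper body outboard, clear of the phone.

```bash
cat >> h.py <<'E'
from scipy.spatial.transform import Rotation as Ro
C=np.array([581.4,231.6]);YAW=0.0905
def pose(ang,z,r=202,side=0.):
    """ang: swivel angle, r: TCP radius (inner finger at r-54), side: mm to the robot's left"""
    th=YAW-ang;out=np.array([-np.cos(th),-np.sin(th),0]);zz=np.array([0,0,-1.])
    left=np.array([-np.sin(th),np.cos(th),0])
    q=Ro.from_matrix(np.c_[np.cross(out,zz),out,zz]).as_quat()
    return np.r_[C,z]+out*r+left*side,q
def force(ang):
    s=bot.read_state();f=np.array(s["contact_force"]);th=YAW-ang
    return f[0]*-np.sin(th)+f[1]*np.cos(th),f[2],s["tcp_pos"],s["t"]
E
python3 - <<'E'
from h import *
bot.move_ptp(*pose(0,140)); print(bot.read_state()["t"])
bot.line_to(pose(0,72)[0],120); bot.pause(.2); print(force(0))
cv2.imwrite("pics/t1.png",cv2.resize(bot.camera("top")[150:300,220:420,::-1],None,fx=4,fy=4))
cv2.imwrite("pics/s1.png",cv2.resize(bot.camera("scene")[170:320,210:410,::-1],None,fx=4,fy=4))
E
```

```text
1.6667
(np.float64(0.5114534346622785), np.float64(0.2788967055247763), array([380.57481834, 213.85046449,  72.70314324]), 2.5833)
```

View pics/s1.png

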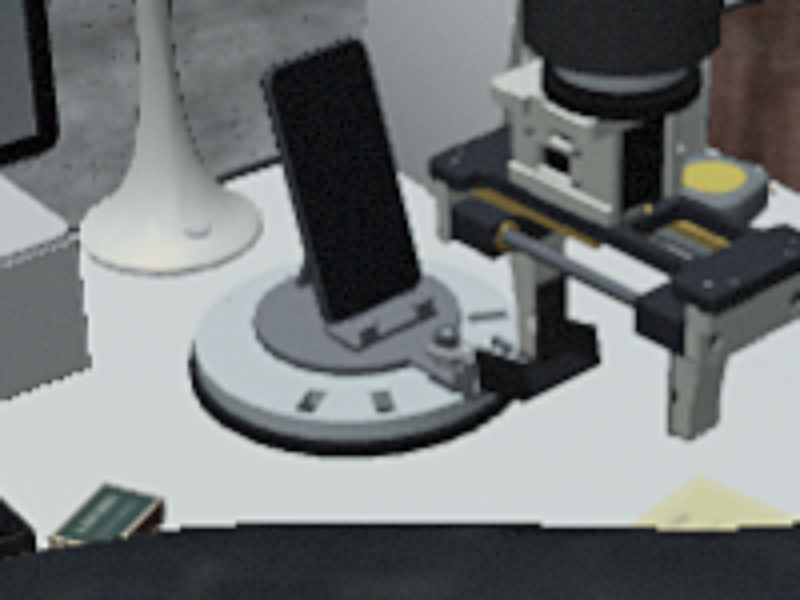

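The finger (crop about 540,340) sits inside the trough touching nothing, and the gripper is well clear of the phone. Next I press the lever.

```bash
python3 - <<'E'
from h import *
bot.line_to(pose(0,72,side=9)[0],60)
for z in(66,60,56,53,50,48.5,47):
    bot.line_to(pose(0,z,side=9)[0],40); f=force(0); print(z,np.round(f[0],1),np.round(f[1],1),f[2].round(1),f[3])
    if f[1]>14: break
E
```

```text
66 0.6 0.7 [379.2 221.9  65.6] 3.2833
60 -0.4 5.2 [379.5 222.4  60. ] 3.5833
56 -0.8 6.5 [379.5 222.4  56.2] 3.8333
53 0.2 5.7 [379.4 222.3  53.3] 4.0833
50 -0.0 7.5 [379.4 222.4  50.3] 4.3333
48.5 -0.1 8.4 [379.5 222.4  48.9] 4.5833
47 0.6 8.0 [379.5 222.5  47.5] 4.8333
```

```bash
python3 - <<'E'
from h import *
def go(a,z,v):
    p,q=pose(a,z,side=9); bot.line_to(p,v,ori=q); f=force(a); print(round(a,2),z,np.round(f[0],1),np.round(f[1],1),f[2].round(1),round(f[3],2))
    return f
for a in np.arange(.05,.301,.05):
    if abs(go(a,47,50)[0])>12: break
cv2.imwrite("pics/s2.png",cv2.resize(bot.camera("scene")[170:320,210:410,::-1],None,fx=4,fy=4))
E
```

```text
0.05 47 0.8 7.7 [379.3 232.9  47.5] 5.18
0.1 47 1.9 7.3 [379.6 243.2  47.5] 5.53
0.15 47 0.8 8.6 [380.4 253.3  47.5] 5.88
0.2 47 1.4 8.0 [381.7 263.4  47.6] 6.23
0.25 47 1.3 7.8 [383.5 273.5  47.6] 6.58
0.3 47 0.9 8.5 [385.8 283.4  47.6] 6.93
```

View pics/s2.png

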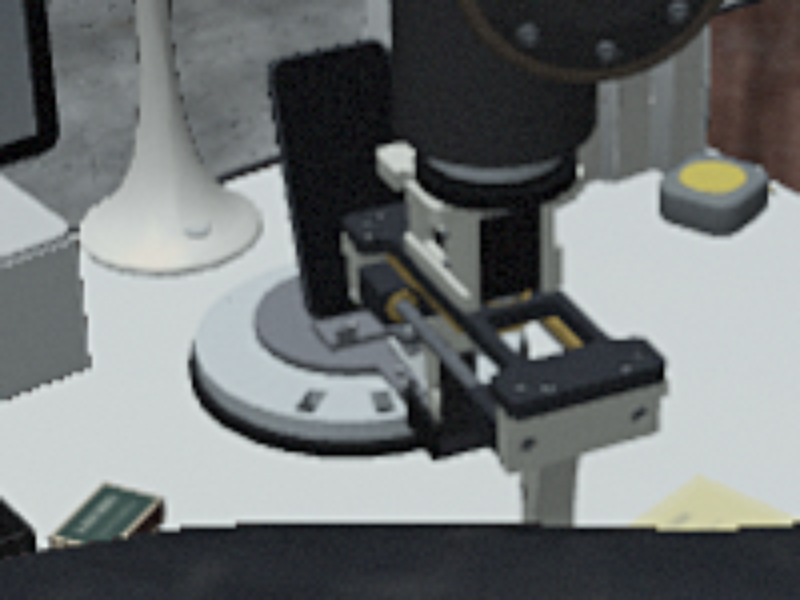

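The platter turned with the lever. Now I let the pin ride on the plate and push the left cheek round in small steps until it locks.

```bash
python3 - <<'E'
from h import *
def go(a,z,v):
    p,q=pose(a,z,side=9); bot.line_to(p,v,ori=q); f=force(a); print(round(a,3),z,np.round(f[0],1),np.round(f[1],1),round(f[3],2))
    return f
go(.3,55,40);go(.3,62,40)
a=.3
while a<.62:
    a+=.03 if a<.44 else .012
    f=go(a,62,25)
    if abs(f[0])>7 : break
print("stop",a,f[2])
cv2.imwrite("pics/s3.png",cv2.resize(bot.camera("scene")[170:320,210:410,::-1],None,fx=4,fy=4))
E
```

```text
0.3 55 -0.3 0.3 7.33
0.3 62 -0.4 -0.5 7.66
0.33 62 0.1 -0.0 8.05
0.36 62 -0.1 0.6 8.44
0.39 62 -1.0 -0.5 8.83
0.42 62 0.3 -0.2 9.22
0.45 62 -1.2 -0.3 9.62
0.462 62 -0.2 -0.2 9.87
0.474 62 1.0 3.8 10.12
0.486 62 1.1 4.1 10.37
0.498 62 -0.6 3.2 10.62
0.51 62 -0.4 3.9 10.87
0.522 62 0.2 4.5 11.12
0.534 62 -2.4 5.1 11.37
0.546 62 -3.1 4.6 11.62
0.558 62 -3.7 3.9 11.87
0.57 62 -2.9 3.8 12.12
0.582 62 -6.0 6.1 12.37
0.594 62 -8.3 7.5 12.62
stop 0.5940000000000002 [407.52911696 335.1955031   61.48534496]
```

View pics/s3.png

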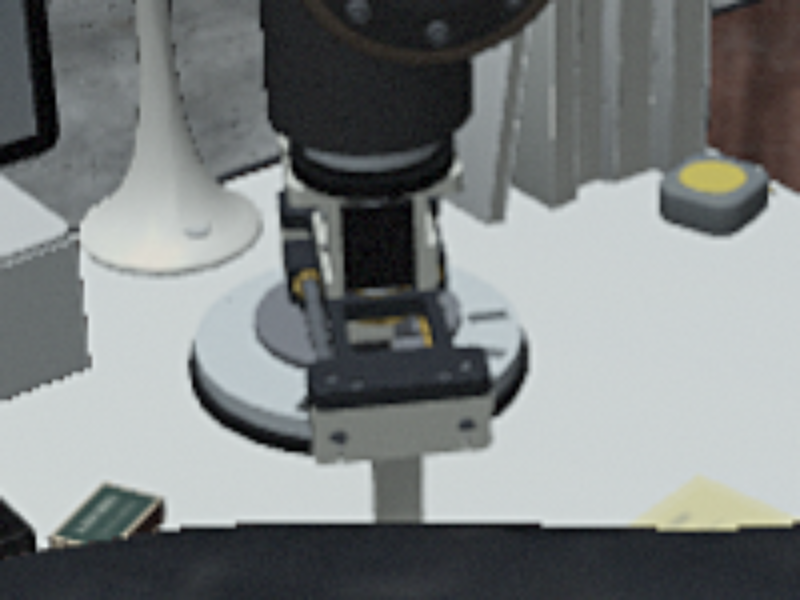

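Since 0.474 rad the pad has pressed up on the finger, so the pin has dropped. The side force then grew near 0.58, as expected when the stand is locked at 0.524. I'll back off the cheek, lift, retreat and check.

```bash
python3 - <<'E'
from h import *
p,q=pose(.55,62,side=5);bot.line_to(p,30,ori=q)
p,q=pose(.524,64,side=0);bot.line_to(p,30,ori=q);print(force(.524))
p[2]=200;bot.line_to(p,120);bot.line_to([300,520,240],250);bot.pause(.3);print(force(.524))
im=bot.camera("top")[:,:,::-1];cv2.imwrite("pics/t4.png",im);cv2.imwrite("pics/t4c.png",cv2.resize(im[155:275,245:355],None,fx=5,fy=5,interpolation=cv2.INTER_CUBIC))
cv2.imwrite("pics/s4.png",cv2.resize(bot.camera("scene")[170:320,210:410,::-1],None,fx=4,fy=4))
E
```

```text
(np.float64(0.29766177653343334), np.float64(2.868443426560807), array([397.80197614, 315.98034992,  63.88453908]), 13.75)
(np.float64(-0.29304565200942334), np.float64(-0.09303590526602182), array([300.46197259, 519.36752041, 240.20043054]), 16.4)
```

View pics/t4c.png

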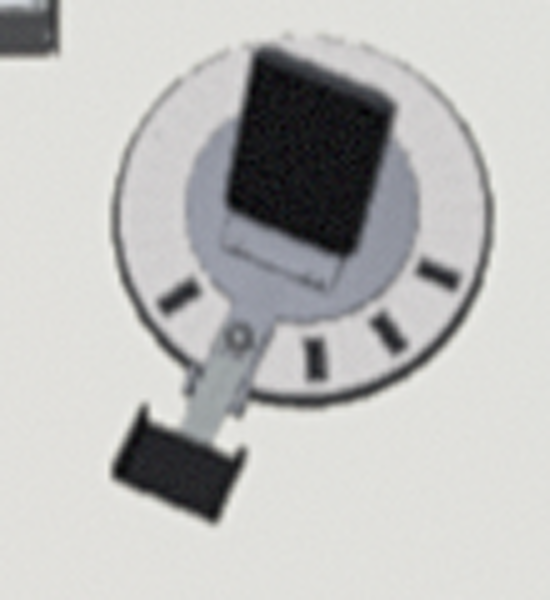

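View pics/s4.png

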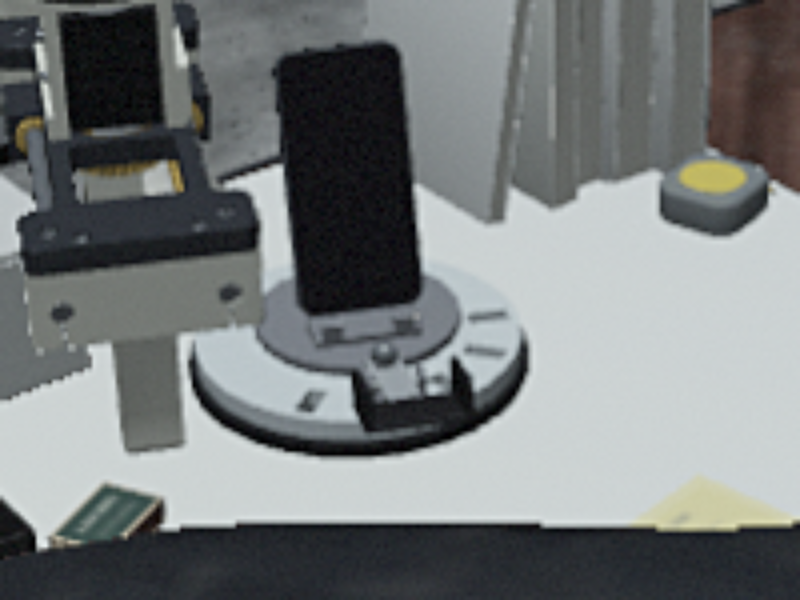

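The top crop shows the lever over the next left hole, with the +60, 0, -30 and -60 holes open. I'll confirm the angle, the lever height and the bystanders numerically, comparing the pad outline in the scene view for lever up against lever riding.

```bash
python3 - <<'E'
from h import *
def proj(n,X):
    c=bot.get_calibration(n);V=np.array(c["view"]);K=np.array([[c["fx"],0,c["cx"]],[0,c["fy"],c["cy"]],[0,0,1]])
    F=np.diag([1.,-1,-1]);R=F@V[:3,:3];t=F@V[:3,3]
    return cv2.projectPoints(np.array(X,float),cv2.Rodrigues(R)[0],t,K,np.array(c["distortion"]))[0][:,0]
def pts(lev,a):
    th=YAW-a;o=np.array([-np.cos(th),-np.sin(th)]);l=np.array([-np.sin(th),np.cos(th)]);X=[]
    for u in(-18,18):
        for w in(0,20):
            d=[45+u*np.cos(.2)-w*np.sin(.2),12+u*np.sin(.2)+w*np.cos(.2)]
            c,s=np.cos(lev),np.sin(lev);r=103+c*d[0]+s*d[1];z=50-s*d[0]+c*d[1]
            for y in(-28,28):X.append(np.r_[C+o*r+l*y,z])
    return X
i4=cv2.imread("pics/t4.png");S=bot.camera("scene")[:,:,::-1]
for n,im,(x0,x1,y0,y1) in(("top",i4,(262,298,232,264)),("scene",S,(296,331,255,283))):
    g=im.max(2);m=np.zeros_like(g);m[y0:y1,x0:x1]=(g[y0:y1,x0:x1]<75)*255
    _,_,s,c=cv2.connectedComponentsWithStats(m);i=1+np.argmax(s[1:,4]);x,y,w,h,_=s[i];print(n,"blob",x,y,x+w,y+h,c[i])
    if n=="top":
        d=ray(n,[c[i]],66)[0,:2]-C;print("swivel",YAW-np.arctan2(-d[1],-d[0]),"r",np.hypot(*d))
    for lev in(0,.12,.26):
        P=proj(n,pts(lev,.524));print(lev,P.min(0).round(1),P.max(0).round(1))
# bystanders: colour change between pictures
d=cv2.absdiff(cv2.imread("pics/top0.png"),i4).max(2)
for nm,(x0,x1,y0,y1) in dict(glasses=(190,228,250,315),earbud=(392,428,250,276),tape=(396,435,175,212),glue=(205,228,158,184)).items(): print(nm,(d[y0:y1,x0:x1]>50).sum())
E
```

```text
top blob 268 237 293 259 [279.70863309 248.23381295]
swivel 0.5051189125754719 r 147.51172347246515
0 [264.8 234.1] [292.9 259.6]
0.12 [264.4 235.5] [292.4 260.5]
0.26 [264.1 237. ] [292.3 261.1]
scene blob 296 260 331 283 [313.475 273.445]
0 [294.8 257.4] [326.3 276.4]
0.12 [295.1 259.5] [326.5 280. ]
0.26 [295.5 261.9] [326.7 284. ]
glasses 67
earbud 0
tape 0
glue 0
```

View pics/t4.png

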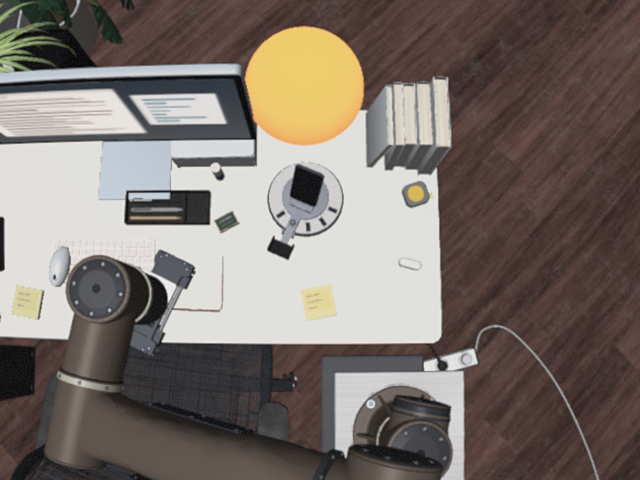

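The lever is up: the pad outline matches lever 0, and the pad still touched the finger at z = 64. The swivel reads about 0.505, inside the play of the +0.524 stop. The glasses' visible right arm is still at x = 223, and the 67 changed pixels in that region fall where the gripper now covers them. The other bystanders show no change.

```bash
python3 -c "
from plant import bot
print(bot.close_job())"
```

```text
the job is handed in; nothing more can be done
None
```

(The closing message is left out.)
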